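# Free the nail file case from its sprung holder

## Robot

A 6-joint arm with a two-finger parallel gripper is mounted at the origin on the work surface. World frame = base frame: x ahead of the robot, y to its left, z up, the work surface at z = 0. Lengths are in m, angles in degrees, forces in N, time in s.
With the tool pointing down it reaches from about 0.4 to 0.825 m from the base axis. Payload 7 kg.
Tool frame: the origin (TCP) lies midway between the tips of the shut fingers; the grasp point (between the pads) lies 19 mm behind it (ctrl.hold_point_z is the distance from the TCP to the grasp point, in m); z points along the fingers, x is the direction in which the jaws open and shut, and the axes are right-handed (so a half turn about z gives the same grasp; the last joint's range is limited). The gripper opens to 88 mm and grips with 3 to 60 N. Pads are 19 mm wide; open, the fingers measure 130 mm over their backs; the gripper's body (78 mm by 193 mm) begins 47 mm behind the grasp point.
Start: joints at [-54.654, 20.546, 0.682, 0, -70.136, -16.507], TCP at [0.218, -0.639, 0.227] pointing down, gripper open.
Joint ranges: [-176.03, 176.03], [-82.01, 121.73], [-58.28, 71.71], [-173.87, 95.51], [-174.79, -0.11], [-173.66, 173.66]. Speed limits (degrees/s): [136.94, 136.94, 172.46, 180, 180, 180].

## Interface

Orientations are given as [roll, pitch, yaw] about the fixed x, y, z axes, in that order (R = Rz(yaw) Ry(pitch) Rx(roll)).
In Python, from plant import ctrl gives the robot as it stands.
- The arm moves only by the tool apply_moves, never from a script. Its argument "motion" is a list of rows, each a list of 2 entries, a list of its own where there are three numbers: the shift along the world's x, y, z in cm, then the turn about the world's z in degrees. In form: [[[tx, ty, tz], roll], ...]. A call has 1 to 10 rows; each row is the pose to reach, as a shift and turn from the pose commanded when the call began; what a row does not reach only later rows make up. A row lasts 1/10 s, in which the tool goes at most 50 mm and 8.59 degrees, less where a joint would pass 70% of its speed; a pose out of reach is approached as far as the arm can. A call with a gripper value outside its range is refused whole. "hand" is the finger opening in cm, from 0 to 8.76, set as the call begins (left out, the last holds). The fingers move at their own pace and stop on an object; the grip force is fixed at half the most. Time passes only in rows, so rows that repeat a pose let the fingers close. It gives the time, the measured TCP pose, the force and the opening at its end, in the units of the state.
- ctrl.get_obs(): the state, without advancing time (a new reading comes with each control period).
- ctrl.snapshot(name): name is "scene" or "top" or "wrist"; returns (picture, depth): 420x560x3 uint8, blue, green, red; 420x560 float32, m along the optical axis (not along the pixel's ray), 0 where there is no reading.
- ctrl.camera_model(name): a dict with "fx", "fy", "cx", "cy" (pixels), "cam_to_world" (4x4, takes a point from camera to world coordinates); the wrist camera has in their place "tool_from_camera" (4x4, takes a point from camera to tool coordinates, whose origin is the TCP and whose axes are the tool frame's). Camera axes: x right, y down, z forward; pixel columns grow to the right and rows downward; lengths in m; the calibration is good to about 2 mm. A picture is of the moment at which its call begins: read the wrist's pose just before it. camera_model takes no time and is no camera call.
- ctrl.close_job(): hands the job in, once; it reports no verdict.
The state is a dict: "clock": time; "joint_pos": joint angles; "qvel": joint speeds; "tau": joint torques, N m; "tool_pos": TCP position; "orientation": TCP orientation; "force": force on the tool from outside, world axes, zero at the start; "moment": the same for the moment, N m; "opening": finger opening in m.
Only numpy, scipy, OpenCV 4.12 (cv2) and the standard library are available. Lean on these libraries where they do the work, as an engineer would, in place of code of your own. Each camera call takes 0.05 s, during which the arm holds its last target.

## Task

The nail file case is trapped in the grey holder, under the sprung steel finger and the hood at its far end. First swing the finger fully up until it stays up by itself, leaving the case in place; then unhook the case from the holder (raise its free end over the low stop, draw it out from under the hood) and lay it flat in the shallow white tray without dropping it. Finally swing the finger back all the way down onto the empty holder, and leave the cup, the jar and the comb alone.

Things in the scene. Friction and masses are not known exactly. Their poses are not given: they have to be found in the camera images.
- case: Closed aluminium nail file case, a plain rounded bar 160 (x) x 36 (y) x 20 (z) mm, about 0.14 kg; origin at the centre of its underside, z up. It starts in the holder, its axes along the holder's, underside 6 mm above the ledge.
- holder: Fixed grey plastic holder; origin at the centre of its underside, z up, x along its length towards the hood. Base plate 184 x 60 x 6 mm (top z = 6). The case lies on it along x, from x = -80 to 80. On the +y side two cheeks (x = -59 to -31, y = 42 to 58, top z = 45) carry the finger.
- hood (a point): Middle of the front edge of the holder's hood roof, on its underside: holder x = 68, y = 0, z = 30 mm. The roof runs to x = 92, is 50 mm wide and its top is at z = 36; the back wall's inner face is at x = 84. The case's far end lies 12 mm under the roof, 4 mm of air above it. Side cheeks (x = 67 to 85, inner faces y = +-20.5) keep the case straight.
- stop (a point): Middle of the top inner edge of the holder's low stop at the near end: holder x = -84, y = 0, z = 14 mm (8 mm above the base plate). The stop is 8 mm thick and 50 mm wide. Low side guides (x = -82 to -62, inner faces y = +-20.5, top z = 16) stand next to it; between guides and hood the case's long sides are free to be grasped.
- clip_finger (a joint): Angle (rad) of the sprung steel finger about an axis along the holder's x through finger_hinge. 0: level across the case, pressing on its top; grows as the tip swings up and over to the +y side. Stops: -0.15 (down, no case) and 1.75 (fully up, past upright). Over-centre spring: below about 0.9 it snaps down, above 0.9 it snaps up and stays; at most 6 N at the tab either way.
- finger_hinge (a point): Point on the finger's hinge axis, in the middle of the finger's width: holder x = -45, y = 50, z = 36 mm. Axes as the holder's. Thin spring rods on both outer sides of the cheeks (holder x = -67 and -23 at most) run from a low pivot at y = 72, z = 8 up to a cross pin on the finger 20 mm from the hinge; they follow the finger.
- finger_tab (a point): Pinch point on the finger's thumb tab, moving with it: at joint 0 holder x = -45, y = -8, z = 60 mm, 12 mm below the tab's top. The finger is a bar 14 mm wide (holder x), 6 thick, reaching 62 mm from the hinge towards -y; at its tip the tab stands up, 14 mm wide (holder x), 8 thick (y), top 36 mm above hinge height.
- tray: Fixed shallow open tray of white ceramic, 206 (x) x 112 (y) mm outside, walls 5 mm thick and 16 mm high, floor 5 mm thick; origin at the centre of its underside, z up.
- cup: Frosted glass toothbrush cup with two brushes, 72 mm across, 105 mm high (brushes to 200 mm); origin under its centre. Bystander.
- jar: Closed white ceramic pill jar, 72 mm across, 84 mm high with its knob; origin under its centre. Bystander.
- comb: Grey plastic comb 165 mm long (y), 38 mm wide, 6 mm high; origin under its middle. Bystander.
There are look-alikes about, which are no part of the job. Leave any red look-alike of the holder alone.

How it is judged:
By the outcome, as a careful person would: the job done as asked, in the order asked, and still so for the second after the job is handed in, with the robot touching nothing.
It also fails if it takes over 64 s, if anything falls off the work surface, if the arm or the gripper's body presses on something with over 40 N, if the wrist force passes 120 N, or if a joint passes its speed limit or range.

## Working session

There is one attempt and no reset: what is moved stays moved. The work goes in short steps, Python scripts to look and compute and a tool call to move; the robot and the scene stay as the last step left them, time stands still between calls to the robot, and variables do not carry over. Pictures are saved under pics/ and viewed, and the job is handed in when it is done.

Besides the shell and the picture viewer there is one more tool, called after "Request:" as name(argument=value, ...), one argument or row to a line, values as JSON. apply_moves: Moves the arm, as the interface text tells. Its arguments: {"type":"object","properties":{"motion":{"type":"array"},"hand":{"type":"number"}},"required":["motion"]}

```bash
ls; mkdir -p pics; python3 - <<'E'
from plant import ctrl
import cv2,numpy as np
o=ctrl.get_obs();print(o)
for n in("scene","top","wrist"):
    p,d=ctrl.snapshot(n);cv2.imwrite(f"pics/{n}0.png",p);np.save(f"pics/{n}0.npy",d)
    m=ctrl.camera_model(n);print(n,m)
E
```

```text
pics
{'clock': 0.0, 'joint_pos': array([-5.46548047e+01,  2.05927091e+01,  6.33807422e-01, -2.06004313e-02,
       -7.01357931e+01, -1.65080438e+01]), 'qvel': array([-0.01301819, -0.04320296,  0.01932984,  0.13613886, -0.00283287,
        0.10916945]), 'tau': array([ 9.13797812e-04, -5.82720208e+01,  2.93062913e+01,  6.99699104e+00,
        6.91094989e-03, -1.58930366e-04]), 'tool_pos': array([ 0.21777508, -0.63838631,  0.22560705]), 'orientation': array([-1.79991657e+02, -9.62946418e-02,  1.08830129e+02]), 'force': array([-0.09170864, -0.29262129,  0.08473433]), 'moment': array([ 0.03553301, -0.01227279, -0.01156573]), 'opening': 0.08771755818362813}
scene {'fx': 493.923649769582, 'fy': 493.923649769582, 'cx': 282.57173676317086, 'cy': 203.5693424214598, 'cam_to_world': array([[ 0.79233487,  0.46483099, -0.39514251,  0.9266452 ],
       [ 0.60995137, -0.58992627,  0.52909955, -0.62456467],
       [ 0.01283692, -0.66024174, -0.75094345,  0.86029744],
       [ 0.        ,  0.        ,  0.        ,  1.        ]])}
top {'fx': 388.30840927392455, 'fy': 388.30840927392455, 'cx': 271.9381599916975, 'cy': 209.0162893749693, 'cam_to_world': array([[-0.00348861, -0.99670236,  0.08106929,  0.41382266],
       [-0.99977121,  0.00518722,  0.02075137, -0.06794964],
       [-0.02110347, -0.08097835, -0.99649242,  1.01506319],
       [ 0.        ,  0.        ,  0.        ,  1.        ]])}
wrist {'fx': 328.8143561097421, 'fy': 328.8143561097421, 'cx': 281.47195548009995, 'cy': 210.67930135186126, 'tool_from_camera': array([[ 9.99998832e-01, -1.14615031e-03,  1.01149435e-03,
         8.88234757e-04],
       [ 7.81550784e-04,  9.52007033e-01,  3.06075150e-01,
        -8.40236869e-02],
       [-1.31375786e-03, -3.06074002e-01,  9.52006817e-01,
        -1.58079111e-01],
       [ 0.00000000e+00,  0.00000000e+00,  0.00000000e+00,
         1.00000000e+00]])}
```

View pics/scene0.png

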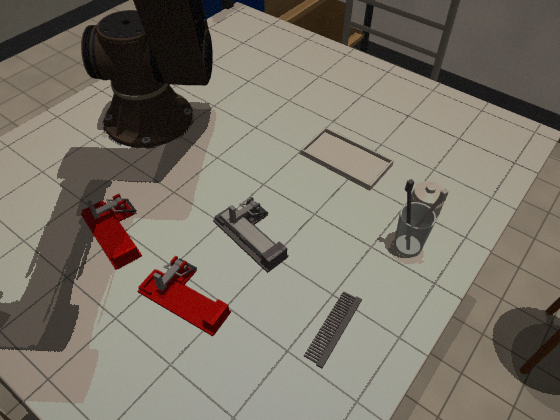

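View pics/top0.png

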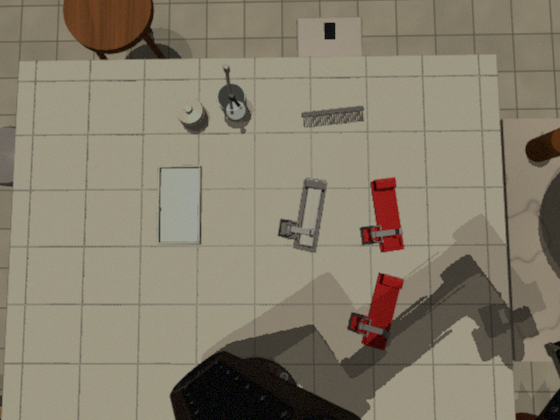

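View pics/wrist0.png

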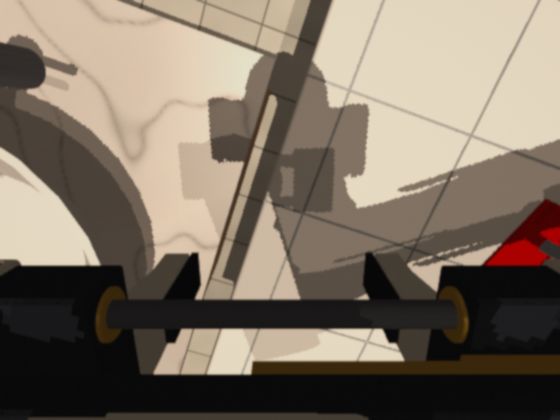

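Candidates for the holder: grey at top (310,215), red at top (387,215), and red at top (378,312). The grey one matches the description, so I'll check it in a crop and locate it.

```bash
cat > h.py <<'E'
import numpy as np
def cloud(d,m):
    v,u=np.mgrid[0:d.shape[0],0:d.shape[1]]
    P=np.stack([(u-m['cx'])/m['fx']*d,(v-m['cy'])/m['fy']*d,d,np.ones_like(d)],-1)
    return (P@np.asarray(m['cam_to_world']).T)[...,:3]
def proj(P,m):
    T=np.linalg.inv(m['cam_to_world']);P=np.atleast_2d(P)
    c=P@T[:3,:3].T+T[:3,3]
    return np.stack([c[:,0]/c[:,2]*m['fx']+m['cx'],c[:,1]/c[:,2]*m['fy']+m['cy']],-1)
E
python3 - <<'E'
from plant import ctrl
import cv2,numpy as np
from h import *
a=cv2.imread('pics/scene0.png');b=cv2.imread('pics/top0.png')
c1=cv2.resize(a[180:285,200:305],(500,500),interpolation=cv2.INTER_CUBIC);c2=cv2.resize(b[165:265,260:340],(300,375),interpolation=cv2.INTER_CUBIC)
c=np.zeros((500,800,3),np.uint8);c[:,:500]=c1;c[:375,500:]=c2;cv2.imwrite('pics/crop0.png',c)
for n,img,(r0,r1,q0,q1) in(("scene",a,(180,285,200,305)),("top",b,(165,265,265,340))):
    C=cloud(np.load(f'pics/{n}0.npy'),ctrl.camera_model(n))
    C=C[r0:r1,q0:q1].reshape(-1,3)
    zz=C[:,2];print(n,'table',np.median(zz))
    for lo,hi in((.004,.012),(.012,.022),(.022,.03),(.03,.042),(.042,.1)):
        k=(zz>lo)&(zz<hi);
        if k.sum()>5:print(lo,k.sum(),C[k].min(0),C[k].max(0),np.median(zz[k]))
    k=(zz>.012);print(cv2.minAreaRect(C[k][:,:2].astype(np.float32)))
    np.save(f'pics/{n}_h.npy',C)
# tray
C=cloud(np.load('pics/top0.npy'),ctrl.camera_model('top'))
T=C[155:255,150:212].reshape(-1,3);k=T[:,2]>.009;print('tray',cv2.minAreaRect(T[k][:,:2].astype(np.float32)),np.median(T[:,2]),k.sum())
E
```

```text
scene table 0.0012706261910964134
0.004 792 [ 0.28526183 -0.2894173   0.00400064] [0.63668527 0.06346935 0.0119507 ] 0.006482066506874884
0.012 257 [ 0.38411541 -0.18441365  0.01200209] [ 0.57433203 -0.06503542  0.02193503] 0.01643233363934571
0.022 831 [ 0.39860571 -0.18435018  0.02202172] [ 0.57431153 -0.08320747  0.02999328] 0.026365312676921326
0.03 518 [ 0.4038235  -0.18466631  0.03002044] [ 0.57517175 -0.07566221  0.04197547] 0.03702776887137288
0.042 138 [ 0.42549674 -0.15021178  0.04204639] [ 0.45698638 -0.07770945  0.0758257 ] 0.04744355413512197
((0.6933306455612183, -0.33080658316612244), (0.13673317432403564, 0.7377138137817383), 48.9584846496582)
top table 0.0004088696009049153
0.004 573 [ 0.3532478  -0.21952299  0.00400604] [ 0.60910959 -0.02878307  0.01192897] 0.005916545401928763
0.012 140 [ 0.38695164 -0.17957794  0.0121054 ] [ 0.55956812 -0.0650353   0.02189712] 0.015538901713987807
0.022 739 [ 0.39984449 -0.17592788  0.02202433] [ 0.55511219 -0.08028486  0.02993677] 0.025435766213458333
0.03 359 [ 0.42015023 -0.18274584  0.03015545] [ 0.5730201  -0.08025266  0.04183588] 0.036756050575222465
0.042 66 [ 0.4269893  -0.14765734  0.04211546] [ 0.45756148 -0.07760372  0.07591919] 0.04507856432938351
((0.4837537705898285, -0.1202981248497963), (0.09743963181972504, 0.1836593747138977), 79.94366455078125)
tray ((0.5081826448440552, 0.09307756274938583), (0.2048158198595047, 0.32185158133506775), 0.061530955135822296) 0.0025104190573530527 550
```

View pics/crop0.png

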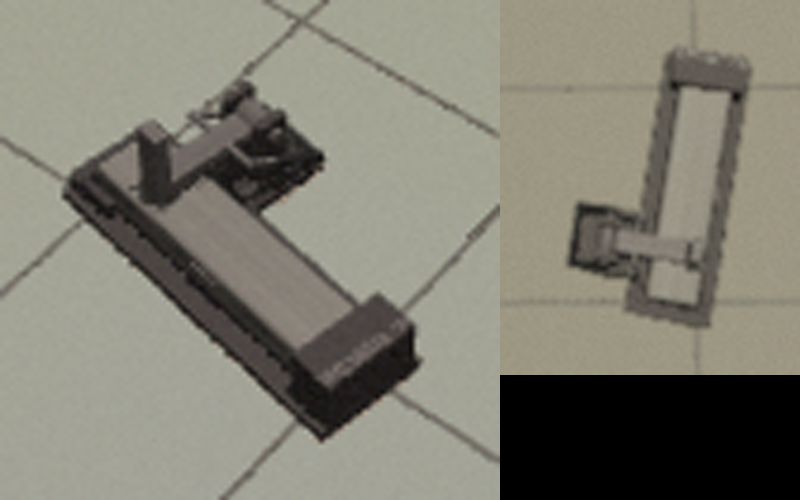

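```bash
cat > fit.py <<'E'
import numpy as np
from scipy.optimize import minimize
def inr(l,x0,x1,y0,y1):return (l[:,0]>x0)&(l[:,0]<x1)&(l[:,1]>y0)&(l[:,1]<y1)
def hm(l,case=True):
    z=np.zeros(len(l))
    z[inr(l,-92,92,-30,30)]=6
    z[inr(l,-92,-84,-25,25)]=14
    if case:z[inr(l,-80,80,-18,18)]=26
    z[inr(l,68,92,-25,25)]=36
    return z
def loc(C,p):
    c,s=np.cos(p[2]),np.sin(p[2]);d=(C[:,:2]-p[:2])*1000
    return np.c_[d[:,0]*c+d[:,1]*s,-d[:,0]*s+d[:,1]*c]
def cost(p,C,dz=0):
    l=loc(C,p);k=(l[:,1]<33)&(~inr(l,-68,-22,-25,100))&(np.abs(l[:,0])<115)&(l[:,1]>-50)
    e=np.abs(C[:,2]*1000-dz-hm(l));return np.minimum(e[k],10).sum()/max(k.sum(),50)
E
python3 - <<'E'
from fit import *
C={n:np.load(f'pics/{n}_h.npy') for n in('scene','top')}
for n in C:
    best=None
    for a in(-14,-10,-6,-2):
      for x in (.475,.485,.495):
        for dz in (0,1.):
          r=minimize(cost,[x,-.128,np.radians(a)],args=(C[n],dz),method='Nelder-Mead',options=dict(initial_simplex=np.array([[x,-.128,np.radians(a)],[x+.01,-.128,np.radians(a)],[x,-.118,np.radians(a)],[x,-.128,np.radians(a+5)]])))
          if best is None or r.fun<best[0]:best=(r.fun,r.x[:2],np.degrees(r.x[2]),dz)
    print(n,best)
E
python3 - <<'E'
import cv2,numpy as np
from plant import ctrl
from h import *
C=cloud(np.load('pics/top0.npy'),ctrl.camera_model('top'))
T=C[155:255,145:215].reshape(-1,3);k=(T[:,2]>.009)&(T[:,2]<.03)
T=T[k];print(np.percentile(T,[1,50,99],axis=0))
S=cloud(np.load('pics/scene0.npy'),ctrl.camera_model('scene'))[125:190,297:396].reshape(-1,3);k=(S[:,2]>.0095)&(S[:,2]<.03);print(cv2.minAreaRect(S[k][:,:2].astype(np.float32)),np.percentile(S[k],[1,50,99],axis=0))
med=np.median(T,0)
g=T[np.abs(T[:,:2]-med[:2]).max(1)<.16];print(cv2.minAreaRect(g[:,:2].astype(np.float32)))
E
```

```text
scene (np.float64(2.489642301278612), array([ 0.47854136, -0.14248286]), np.float64(-9.594853485461151), 1.0)
top (np.float64(1.6496176604638588), array([ 0.4795107 , -0.14407645]), np.float64(-9.856193778922703), 0)
[[0.40579296 0.14113661 0.00927011]
 [0.51287768 0.20657214 0.01484034]
 [0.60983981 0.25369086 0.01878824]]
((0.508037805557251, 0.19679789245128632), (0.20792745053768158, 0.11740938574075699), 0.5945470333099365) [[0.40596709 0.13923355 0.00956565]
 [0.51434796 0.19452902 0.01503021]
 [0.61148535 0.25444722 0.02048422]]
((0.5080710649490356, 0.19752860069274902), (0.11321238428354263, 0.20463360846042633), 89.96197509765625)
```

Request:
apply_moves(
  motion=[
    [[4,9,0],8],
    [[6,14,0],16],
    [[8,19,0],24],
    [[10,24,0],32],
    [[12,28,0],40],
    [[14,33,0],48],
    [[16,37,0],56],
    [[18,42,-1],61.5],
    [[20,46,-2],61.5],
    [[21.5,49.4,-2.5],61.5],
  ],
  hand=5,
)

```text
clock: 1.15
tool_pos: [0.4168, -0.1794, 0.2074]
orientation: [180.0, 0.1, 170.4]
force: [0.8, 0.2, -0.9]
opening: 0.0499
```

Request:
apply_moves(
  motion=[
    [[0,0,0],0],
    [[0,0,0],0],
    [[0,0,0],0],
  ],
)

```text
clock: 1.45
tool_pos: [0.4162, -0.1818, 0.2073]
orientation: [-180.0, -0.0, 170.3]
force: [-0.7, 0.2, 0.4]
opening: 0.0499
```

```bash
cat >> h.py <<'E'
from scipy.spatial.transform import Rotation as R
def wristmodel(ctrl,o):
    m=dict(ctrl.camera_model('wrist'));T=np.eye(4);T[:3,:3]=R.from_euler('xyz',o['orientation'],degrees=True).as_matrix();T[:3,3]=o['tool_pos']
    m['cam_to_world']=T@m['tool_from_camera'];return m
E
python3 - <<'E'
from plant import ctrl
import cv2,numpy as np,pickle
from h import *
o=ctrl.get_obs();m=wristmodel(ctrl,o);p,d=ctrl.snapshot('wrist');print(o['clock'],o['tool_pos'],o['orientation'],o['joint_pos'],o['force'],o['opening'])
pickle.dump((p,d,m),open('pics/w1.pkl','wb'));
cv2.imwrite('pics/w1.png',p)
E
```

```text
1.45 [ 0.41615895 -0.18176237  0.20734269] [-1.79992941e+02 -1.49454960e-02  1.70334400e+02] [ 1.39318114e+00  9.51939807e-02 -2.75389849e+01  4.58297857e-03
 -6.23818431e+01 -1.10609050e+01] [-0.70447206  0.17922352  0.38181828] 0.04989104374931544
```

View pics/w1.png

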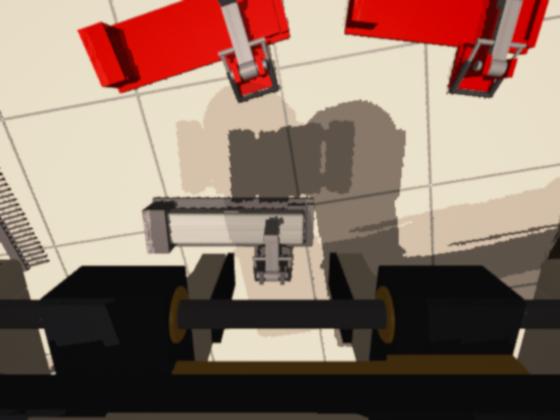

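```bash
python3 - <<'E'
from fit import *
from h import *
import pickle,cv2
p,d,m=pickle.load(open('pics/w1.pkl','rb'))
C=cloud(d,m);sub=C[185:290,130:330]
Q=sub.reshape(-1,3);Q=Q[(np.abs(Q[:,0]-.48)<.13)&(np.abs(Q[:,1]+.14)<.1)&(Q[:,2]<.1)]
print(len(Q),np.median(Q[Q[:,2]<.003][:,2]) if len(Q) else 0)
best=None
for a in(-12,-10,-7):
  for x in (.475,.482):
   for dz in (-1,0,1.):
    r=minimize(cost,[x,-.143,np.radians(a)],args=(Q,dz),method='Nelder-Mead',options=dict(initial_simplex=np.array([[x,-.143,np.radians(a)],[x+.01,-.143,np.radians(a)],[x,-.133,np.radians(a)],[x,-.143,np.radians(a+5)]])))
    if best is None or r.fun<best[0]:best=(r.fun,r.x,np.degrees(r.x[2]),dz)
print(best)
def H(pt,P):
    c,s=np.cos(P[2]),np.sin(P[2]);X,Y,Z=np.array(pt)/1000;return np.array([P[0]+X*c-Y*s,P[1]+X*s+Y*c,Z])
from plant import ctrl
P=best[1]
pts=[(-92,-30,6),(92,-30,6),(92,30,6),(-92,30,6),(-80,-18,26),(-80,18,26),(68,-18,26),(68,18,26),(68,-25,36),(92,-25,36),(92,25,36),(68,25,36),(-45,-8,60)]
W=np.array([H(q,P) for q in pts])
for n,img,mm,(r0,r1,c0,c1) in(('w',p,m,(180,300,130,330)),('s',cv2.imread('pics/scene0.png'),ctrl.camera_model('scene'),(180,285,200,305)),('t',cv2.imread('pics/top0.png'),ctrl.camera_model('top'),(165,265,260,340))):
    k=4;i=cv2.resize(img[r0:r1,c0:c1],None,fx=k,fy=k,interpolation=cv2.INTER_CUBIC)
    for q in proj(W,mm):cv2.circle(i,tuple(int(round((q[j]+.5-(c0,r0)[j])*k)) for j in(0,1)),3,(0,255,0),-1)
    cv2.imwrite(f'pics/ov_{n}.png',i)
# tab: points above 50mm
for n,X in(('w',Q),('s',np.load('pics/scene_h.npy')),('t',np.load('pics/top_h.npy'))):
    l=loc(X,P);k=(X[:,2]>.055)&(X[:,2]<.08)&(np.abs(l[:,1])<40);print(n,k.sum(),np.c_[l[k],X[k,2]*1000].min(0),np.c_[l[k],X[k,2]*1000].max(0))
E
```

```text
17789 4.683914622571894e-05
(np.float64(1.3872089543131576), array([ 0.47792735, -0.14367448, -0.17253912]), np.float64(-9.885763659912413), 0)
w 184 [-51.28007525 -12.77139027  55.16260725] [-37.96437431  -4.90447111  73.50426083]
s 50 [-48.92559245 -13.49633414  55.30136736] [-35.70660712  -4.33297676  75.82570038]
t 21 [-50.19200265 -11.78093698  60.65940472] [-37.5831824   -4.01217617  75.91918692]
```

```bash
python3 -c "
import cv2,numpy as np
w=cv2.imread('pics/ov_w.png');s=cv2.imread('pics/ov_s.png');print(w.shape,s.shape)
cv2.imwrite('pics/ovw.png',w[:600,:800]);t=cv2.imread('pics/ov_t.png');z=np.zeros((420,760,3),np.uint8);z[:,:420]=s;z[:400,430:750]=t;cv2.imwrite('pics/ovst.png',z)"
```

```text
(480, 800, 3) (420, 420, 3)
```

View pics/ovw.png

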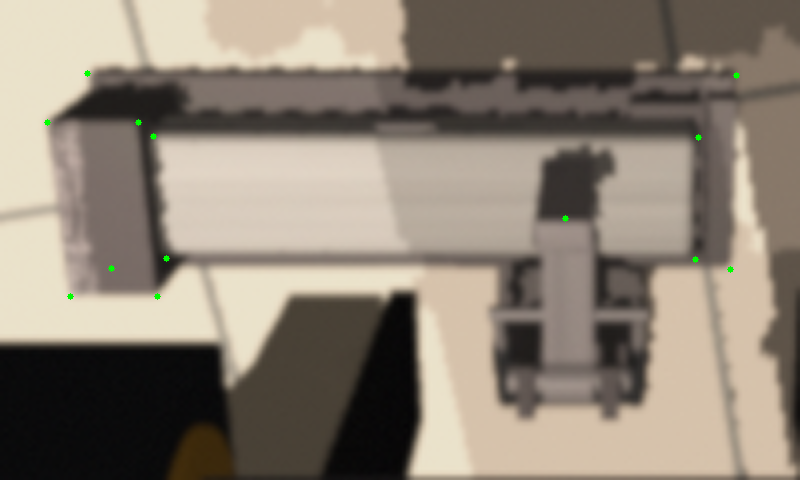

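View pics/ovst.png

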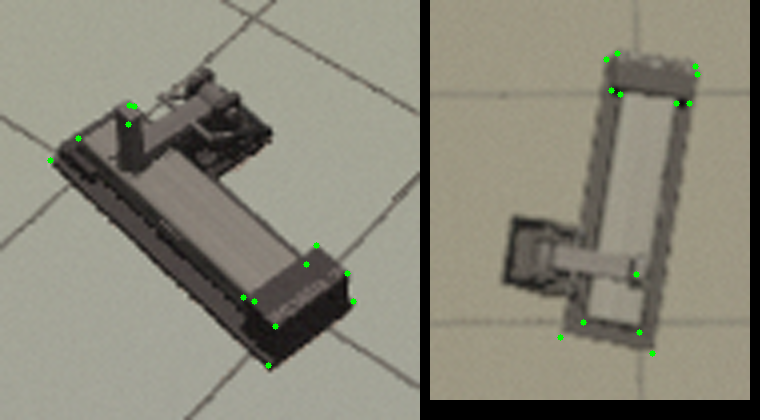

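Request:
apply_moves(
  motion=[
    [[1.6,3.8,0],-0.2],
    [[1.6,3.8,-4],-0.2],
    [[1.6,3.8,-8],-0.2],
    [[1.6,3.8,-10],-0.2],
    [[1.6,3.8,-10],-0.2],
    [[1.6,3.8,-10],-0.2],
  ],
  hand=4,
)

```text
clock: 2.1
tool_pos: [0.4325, -0.1445, 0.1079]
orientation: [-180.0, -0.0, 170.0]
force: [0.4, -0.6, 0.3]
opening: 0.0401
```

```bash
cat > look.py <<'E'
import sys,cv2,pickle,numpy as np
from plant import ctrl
from h import *
n,name=sys.argv[1:3]
o=ctrl.get_obs();m=wristmodel(ctrl,o) if n=='wrist' else ctrl.camera_model(n)
p,d=ctrl.snapshot(n);pickle.dump((p,d,m),open(f'pics/{name}.pkl','wb'))
if len(sys.argv)>3:
    r0,r1,c0,c1=map(int,sys.argv[3].split(','));p=p[r0:r1,c0:c1];k=min(800/p.shape[1],600/p.shape[0]);p=cv2.resize(p,None,fx=k,fy=k,interpolation=cv2.INTER_CUBIC)
cv2.imwrite(f'pics/{name}.png',p);print(o['clock'],o['tool_pos'],o['orientation'],o['force'],o['opening'])
E
python3 look.py wrist w2
```

```text
2.1 [ 0.43249078 -0.14449214  0.10786928] [-1.79971655e+02 -1.23335580e-02  1.70041208e+02] [ 0.38464005 -0.5542197   0.34285779] 0.04007465026021206
```

View pics/w2.png

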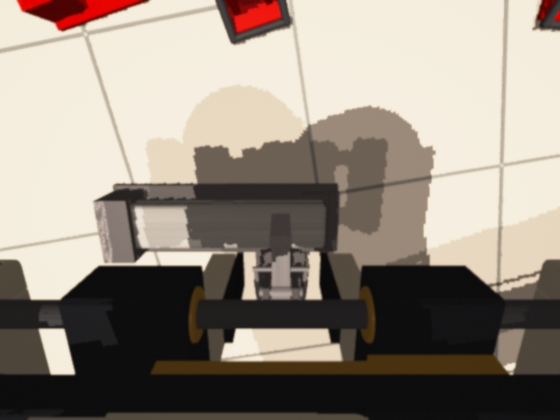

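Request:
apply_moves(
  motion=[
    [[0,0.05,-2.5],0],
    [[0,0.05,-4.5],0],
    [[0,0.05,-6],0],
    [[0,0.05,-6.6],0],
    [[0,0.05,-6.6],0],
    [[0,0.05,-6.6],0],
  ],
)

```text
clock: 2.75
tool_pos: [0.4334, -0.143, 0.0425]
orientation: [180.0, 0.1, 170.1]
force: [-0.6, -0.6, -0.2]
opening: 0.0403
```

Request:
apply_moves(
  motion=[
    [[0,0,0],0],
    [[0,0,0],0],
    [[0,0,0],0],
    [[0,0,0],0],
    [[0,0,0],0],
    [[0,0,0],0],
  ],
  hand=0,
)

```text
clock: 3.35
tool_pos: [0.4337, -0.143, 0.0417]
orientation: [180.0, 0.1, 170.2]
force: [3.7, -3.1, -1.2]
opening: 0.0138
```

```bash
python3 look.py scene s2 160,300,180,320; python3 - <<'E'
import numpy as np
a=np.radians(-9.87);r=np.hypot(58,24);b=np.arctan2(24,58)
for q in np.linspace(0,1.75,15):
    Y=-r*np.cos(b+q)+58*1;Z=r*np.sin(b+q)-24
    print(round(q,2),'dx %.2f dy %.2f dz %.2f cm'%(-Y*np.sin(a)/10,Y*np.cos(a)/10,Z/10))
E
```

```text
3.35 [ 0.43368006 -0.1429665   0.04168161] [1.79994830e+02 1.17370275e-01 1.70168518e+02] [ 3.740979   -3.09146175 -1.19281032] 0.013784220044856556
0.0 dx 0.00 dy 0.00 dz -0.00 cm
0.12 dx 0.06 dy 0.34 dz 0.70 cm
0.25 dx 0.13 dy 0.76 dz 1.36 cm
0.38 dx 0.22 dy 1.26 dz 1.96 cm
0.5 dx 0.32 dy 1.83 dz 2.49 cm
0.62 dx 0.43 dy 2.46 dz 2.94 cm
0.75 dx 0.55 dy 3.14 dz 3.31 cm
0.88 dx 0.67 dy 3.87 dz 3.59 cm
1.0 dx 0.80 dy 4.62 dz 3.78 cm
1.12 dx 0.94 dy 5.38 dz 3.87 cm
1.25 dx 1.07 dy 6.16 dz 3.86 cm
1.38 dx 1.20 dy 6.92 dz 3.76 cm
1.5 dx 1.33 dy 7.67 dz 3.56 cm
1.62 dx 1.46 dy 8.38 dz 3.26 cm
1.75 dx 1.58 dy 9.06 dz 2.88 cm
```

View pics/s2.png

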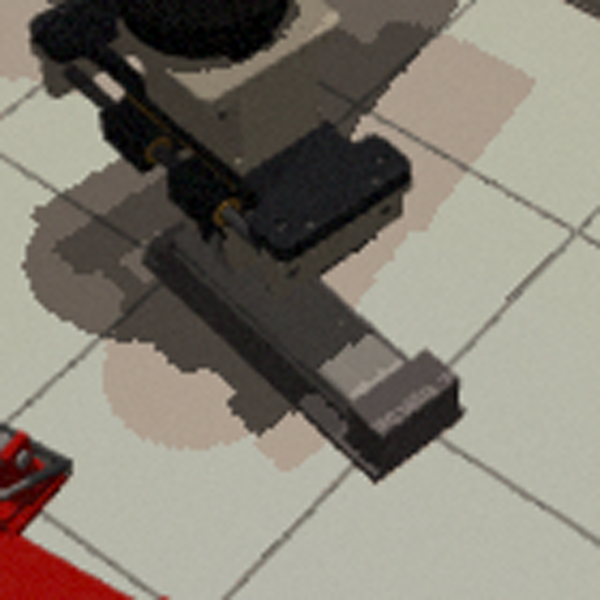

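Request:
apply_moves(
  motion=[
    [[0.03,0.17,0.35],0],
    [[0.06,0.34,0.7],0],
    [[0.1,0.55,1.03],0],
    [[0.13,0.76,1.36],0],
    [[0.18,1.0,1.66],0],
    [[0.22,1.26,1.96],0],
    [[0.27,1.54,2.23],0],
    [[0.32,1.83,2.49],0],
  ],
)

```text
clock: 4.2
tool_pos: [0.4367, -0.125, 0.0664]
orientation: [-180.0, 0.1, 170.2]
force: [6.2, -7.0, -6.2]
opening: 0.0135
```

Request:
apply_moves(
  motion=[
    [[0.05,0.31,0.23],0],
    [[0.11,0.63,0.45],0],
    [[0.17,0.97,0.64],0],
    [[0.23,1.31,0.82],0],
    [[0.29,1.67,0.97],0],
    [[0.35,2.04,1.1],0],
    [[0.48,2.79,1.29],0],
    [[0.62,3.55,1.38],0],
    [[0.75,4.33,1.37],0],
  ],
)

```text
clock: 5.1
tool_pos: [0.4444, -0.0813, 0.0807]
orientation: [-180.0, 0.1, 170.2]
force: [3.9, -3.4, 0.9]
opening: 0.0136
```

Request:
apply_moves(
  motion=[
    [[0.07,0.38,-0.04],0],
    [[0.13,0.76,-0.1],0],
    [[0.2,1.14,-0.19],0],
    [[0.26,1.51,-0.3],0],
    [[0.33,1.87,-0.44],0],
    [[0.39,2.22,-0.6],0],
    [[0.45,2.56,-0.78],0],
    [[0.5,2.85,-0.95],0],
    [[0.5,2.85,-0.95],0],
  ],
)

```text
clock: 6.0
tool_pos: [0.4495, -0.0518, 0.0708]
orientation: [179.9, 0.1, 170.2]
force: [3.7, 2.8, 5.1]
opening: 0.0133
```

```bash
python3 look.py scene s3 160,300,180,320
```

```text
6.0 [ 0.4495335  -0.05183857  0.07081829] [1.79923319e+02 1.28408783e-01 1.70176870e+02] [3.69647525 2.77732913 5.11393828] 0.01330908858083199
```

View pics/s3.png

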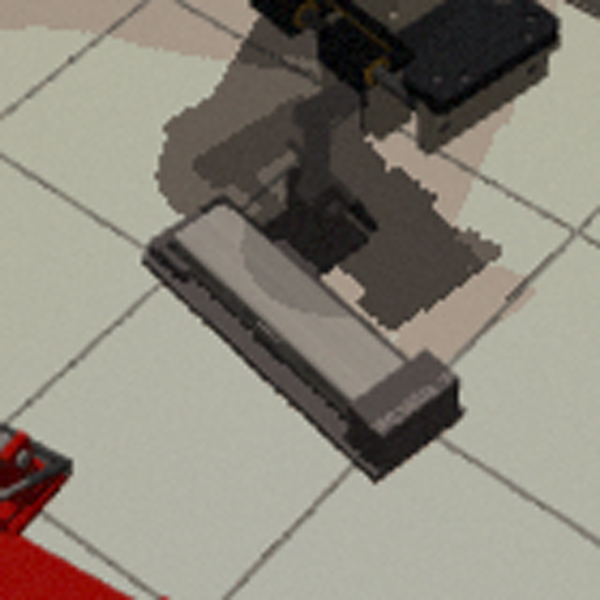

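The finger is up, with its bar vertical near (315,140) in the crop, and the case is still in the holder. I'll release it and check.

Request:
apply_moves(
  motion=[
    [[0,0,0],0],
    [[0,0,0],0],
    [[0,0,0],0],
    [[0,0,0],0],
    [[0,0,2],0],
    [[0,0,5],0],
    [[0,0,9],0],
    [[0,0,13],0],
    [[0,0,13],0],
  ],
  hand=4,
)

```text
clock: 6.95
tool_pos: [0.4508, -0.0526, 0.2056]
orientation: [179.9, 0.5, 170.2]
force: [-0.3, 0.7, -0.1]
opening: 0.0399
```

Request:
apply_moves(
  motion=[
    [[1,-1,0],8.5],
    [[2,-2,0],17],
    [[3,-3,0],25.5],
    [[4,-4,0],34],
    [[5,-5,0],42.5],
    [[5.5,-6,0],51],
    [[5.5,-7,0],59.5],
    [[5.5,-8,0],68],
    [[5.5,-9.5,0],76.5],
    [[5.5,-9.5,0],85],
  ],
  hand=5.6,
)

```text
clock: 7.95
tool_pos: [0.5024, -0.1489, 0.1997]
orientation: [179.9, -0.0, -104.6]
force: [0.3, 0.5, -0.3]
opening: 0.0559
```

```bash
python3 look.py wrist w4; python3 look.py top t4 165,265,260,340
```

```text
7.95 [ 0.50242508 -0.14891004  0.1996504 ] [ 1.79905026e+02 -2.69926218e-02 -1.04585217e+02] [ 0.32627818  0.47944733 -0.25578613] 0.05592072816600936
8.0 [ 0.5023963  -0.14845551  0.19964594] [ 1.79903519e+02 -1.64222981e-02 -1.04063474e+02] [0.53605183 0.07183409 0.5663151 ] 0.055742852225933545
```

View pics/w4.png

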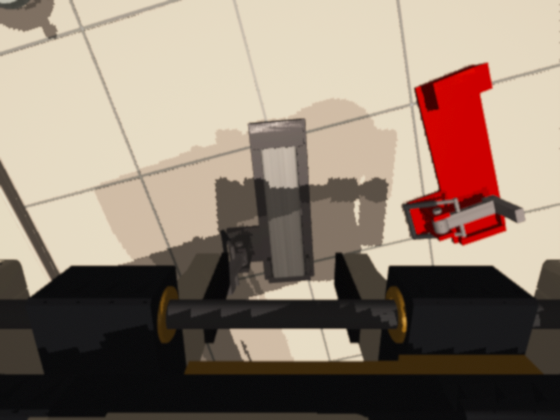

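View pics/t4.png

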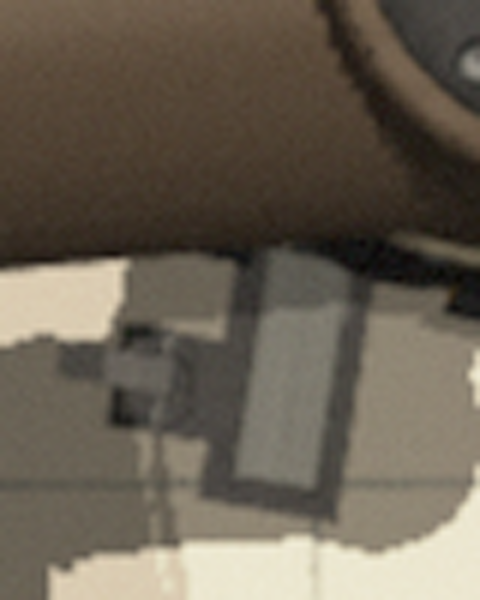

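Request:
apply_moves(
  motion=[
    [[0.1,0,-2],4.5],
    [[0.1,0,-5],4.5],
    [[0.1,0,-6],4.5],
    [[0.1,0,-6],4.5],
    [[0.1,0,-6],4.5],
  ],
)

```text
clock: 8.55
tool_pos: [0.5046, -0.1478, 0.1412]
orientation: [-180.0, -0.0, -100.4]
force: [-0.9, 0.3, 0.7]
opening: 0.0562
```

```bash
python3 look.py wrist w5;  python3 - <<'E'
from fit import *
from h import *
import pickle,cv2
p,d,m=pickle.load(open('pics/w5.pkl','rb'))
C=cloud(d,m);Q=C[60:300].reshape(-1,3);dd=d[60:300].ravel();Q=Q[(dd>0)&(np.abs(Q[:,0]-.48)<.13)&(np.abs(Q[:,1]+.14)<.1)&(Q[:,2]<.1)]
print(len(Q))
best=None
for a in(-12,-10,-7):
  for x in (.475,.482):
   for dz in (-1,0,1.):
    r=minimize(cost,[x,-.143,np.radians(a)],args=(Q,dz),method='Nelder-Mead',options=dict(initial_simplex=np.array([[x,-.143,np.radians(a)],[x+.01,-.143,np.radians(a)],[x,-.133,np.radians(a)],[x,-.143,np.radians(a+5)]])))
    if best is None or r.fun<best[0]:best=(r.fun,r.x,np.degrees(r.x[2]),dz)
print(best)
l=loc(Q,best[1]);k=(np.abs(Q[:,2]-.026)<.004)&(np.abs(l[:,1])<24)&(l[:,0]<60)
print('case top',k.sum(),np.percentile(l[k],[1,50,99],axis=0),np.median(Q[k,2]))
E
```

```text
8.55 [ 0.50461805 -0.14776621  0.14116086] [-1.79978072e+02 -2.14218225e-02 -1.00423032e+02] [-0.86505834  0.25438572  0.7234025 ] 0.05624298374353821
43397
(np.float64(0.7059737161163401), array([ 0.47824987, -0.14365636, -0.17337524]), np.float64(-9.93366960641473), 0)
case top 5249 [[-6.56120138e+01 -1.74904462e+01]
 [ 2.63484782e+00  1.49269105e-02]
 [ 5.86766322e+01  1.75672221e+01]] 0.0258742077851557
```

View pics/w5.png

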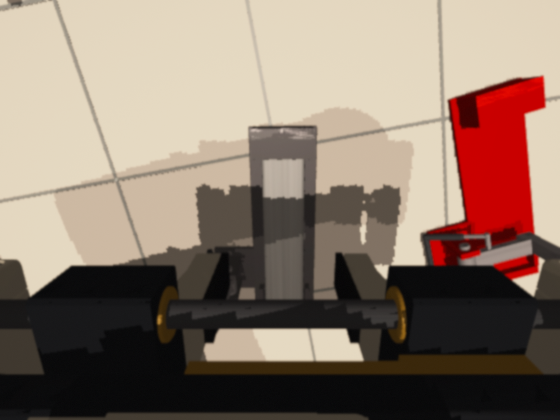

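Request:
apply_moves(
  motion=[
    [[-0.1,-0.05,-3],0.5],
    [[-0.1,-0.05,-6],0.5],
    [[-0.1,-0.05,-8.5],0.5],
    [[-0.1,-0.05,-10.5],0.5],
    [[-0.1,-0.05,-11.5],0.5],
    [[-0.1,-0.05,-12.5],0.5],
    [[-0.1,-0.05,-13],0.5],
    [[-0.1,-0.05,-13.1],0.5],
    [[-0.1,-0.05,-13.1],0.5],
  ],
)

```text
clock: 9.5
tool_pos: [0.5036, -0.1483, 0.01]
orientation: [-179.9, 0.0, -99.9]
force: [0.1, -0.1, 0.1]
opening: 0.0563
```

```bash
python3 look.py scene s5 160,300,180,320
```

```text
9.5 [ 0.5035852  -0.14827082  0.00996505] [-1.79949845e+02  7.42148426e-03 -9.98587670e+01] [ 0.07028981 -0.14342786  0.13148937] 0.05625433360022532
```

View pics/s5.png

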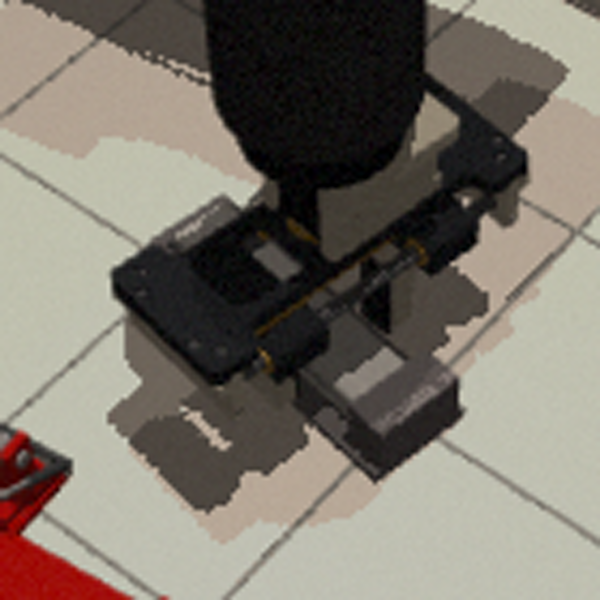

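Request:
apply_moves(
  motion=[
    [[0,0,0],0],
    [[0,0,0],0],
    [[0,0,0],0],
    [[0,0,0],0],
    [[0,0,0],0],
    [[0,0,0],0],
  ],
  hand=0,
)

```text
clock: 10.15
tool_pos: [0.5033, -0.1483, 0.0097]
orientation: [-180.0, -0.0, -99.9]
force: [-1.2, -0.3, 6.0]
opening: 0.0356
```

Request:
apply_moves(
  motion=[
    [[0,0,0.1],0],
    [[0,0,0.2],0],
    [[0,0,0.3],0],
    [[0,0,0.4],0],
    [[0,0,0.5],0],
    [[0,0,0.6],0],
    [[0,0,0.6],0],
  ],
)

```text
clock: 10.85
tool_pos: [0.5028, -0.1482, 0.015]
orientation: [180.0, -0.0, -99.9]
force: [1.6, -0.3, -6.9]
opening: 0.0357
```

```bash
python3 look.py wrist w6;python3 look.py scene s6 160,300,180,320
```

```text
10.85 [ 0.50280436 -0.14822706  0.01501885] [ 1.79955866e+02 -8.78377710e-04 -9.98748869e+01] [ 1.6420474  -0.34028518 -6.93223963] 0.03572601426051511
10.9 [ 0.50284133 -0.14822049  0.01503599] [ 1.79960222e+02 -1.23916885e-03 -9.98680749e+01] [ 1.61951958 -0.07969836 -7.90967843] 0.0358773662991135
```

View pics/w6.png

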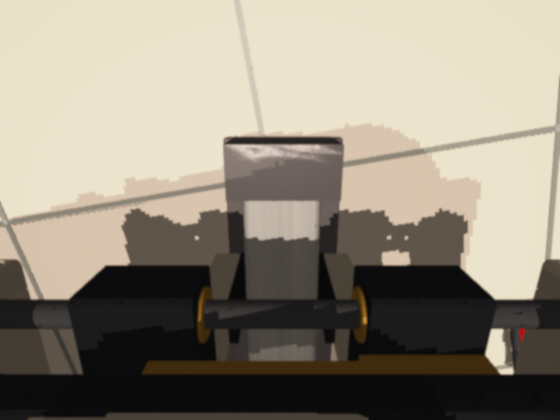

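View pics/s6.png

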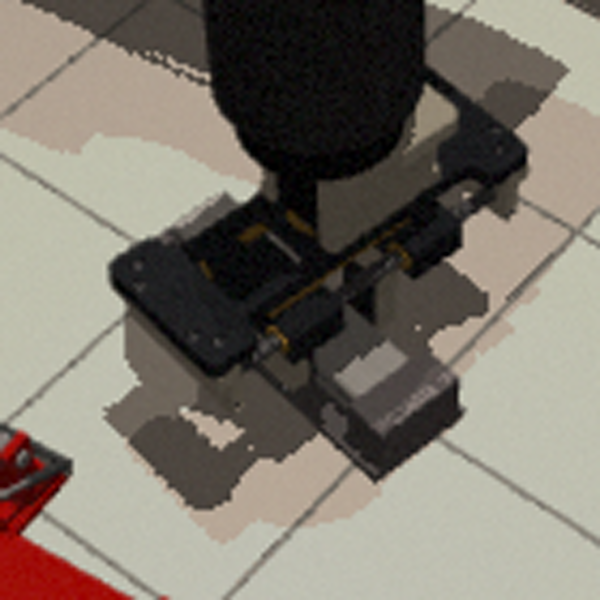

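Request:
apply_moves(
  motion=[
    [[0,0,0.1],0],
    [[0,0,0.15],0],
    [[0,0,0.2],0],
    [[0,0,0.25],0],
    [[0,0,0.25],0],
    [[0,0,0.25],0],
  ],
)

```text
clock: 11.55
tool_pos: [0.5026, -0.1482, 0.0178]
orientation: [180.0, -0.0, -99.9]
force: [-0.8, 1.1, -8.6]
opening: 0.0355
```

```bash
python3 look.py wrist w7; cat > slope.py <<'E'
import sys,pickle
from fit import *
from h import *
P=(.4782,-.1437,np.radians(-9.93))
p,d,m=pickle.load(open(f'pics/{sys.argv[1]}.pkl','rb'))
C=cloud(d,m)[60:420];dd=d[60:].ravel();C=C.reshape(-1,3);C=C[dd>0]
l=loc(C,P)
for a in range(-110,100,6):
    k=(np.abs(l[:,1])<12)&(l[:,0]>a)&(l[:,0]<a+6)&(C[:,2]<.055)&(C[:,2]>.0)
    if k.sum()>20:print(a+3,k.sum(),np.round(np.percentile(C[k,2],[10,50,90])*1000,1))
E
python3 slope.py w6;echo;python3 slope.py w7
```

```text
11.55 [ 0.50263341 -0.14823318  0.0177955 ] [ 1.79953472e+02 -2.64619564e-03 -9.98704339e+01] [-0.8066119   1.13979117 -8.55677624] 0.03545231672184745
-23 70 [31.6 32.  32.6]
-17 440 [31.6 32.2 32.9]
-11 442 [31.4 32.2 32.8]
-5 464 [31.3 31.9 32.6]
1 57 [31.5 32.1 32.5]
19 512 [30.6 31.3 32.1]
25 547 [30.4 31.2 31.8]
31 555 [30.2 31.  31.7]
37 582 [30.1 30.8 31.6]
43 591 [29.9 30.7 31.5]
49 625 [29.7 30.5 31.2]
55 639 [29.6 30.4 31.1]
61 652 [29.4 30.1 30.9]
67 507 [29.6 34.8 36.4]
73 753 [35.1 35.9 36.7]
79 785 [35.1 35.9 36.6]
85 829 [35.1 35.9 36.7]
91 1043 [ 4.9 35.2 36.5]
97 261 [0.1 0.4 1. ]

-17 403 [36.2 36.9 37.6]
-11 484 [35.8 36.5 37.3]
-5 491 [35.3 36.  36.8]
1 107 [35.2 35.8 36.3]
19 533 [33.3 34.1 34.8]
25 560 [32.8 33.6 34.4]
31 574 [32.4 33.1 33.9]
37 586 [31.8 32.6 33.4]
43 592 [31.3 32.1 33. ]
49 611 [30.9 31.6 32.5]
55 651 [30.4 31.1 32. ]
61 656 [29.8 30.6 31.5]
67 503 [29.8 34.7 36.5]
73 724 [35.2 35.9 36.7]
79 774 [35.2 35.9 36.7]
85 785 [35.2 36.  36.8]
91 1018 [ 4.1 35.2 36.5]
97 250 [0.1 0.4 1. ]
```

The case is tilted with its near end underside at about 22 mm, clear of the 14 mm stop. I'll draw it out along the holder's -x.

Request:
apply_moves(
  motion=[
    [[-0.2,0.03,0],0],
    [[-0.4,0.07,0],0],
    [[-0.6,0.1,0],0],
    [[-0.8,0.14,0],0],
    [[-1.0,0.17,0],0],
    [[-1.2,0.21,0],0],
    [[-1.4,0.24,0],0],
    [[-1.6,0.28,0],0],
    [[-1.6,0.28,0],0],
  ],
)

```text
clock: 12.5
tool_pos: [0.4867, -0.1455, 0.018]
orientation: [180.0, -0.0, -99.9]
force: [-0.2, -0.4, -1.4]
opening: 0.0361
```

```bash
python3 look.py wrist w8;python3 slope.py w8
```

```text
12.5 [ 0.48674065 -0.1454706   0.01799014] [ 1.79989207e+02 -7.00819545e-04 -9.98632046e+01] [-0.16180635 -0.40754784 -1.42413563] 0.03612585634519127
-35 257 [36.5 37.3 37.9]
-29 475 [36.1 36.9 37.6]
-23 487 [35.6 36.4 37.1]
-17 273 [35.5 36.1 36.9]
1 370 [33.6 34.3 35. ]
7 549 [33.1 34.  34.8]
13 586 [32.7 33.4 34.2]
19 577 [32.2 32.9 33.7]
25 594 [31.6 32.4 33.2]
31 622 [31.  31.9 32.7]
37 622 [30.6 31.4 32.2]
43 652 [30.1 30.9 31.7]
49 664 [29.6 30.4 31.2]
55 679 [29.  29.9 30.7]
61 1005 [ 6.  28.5 30. ]
67 270 [35.1 35.9 36.6]
73 799 [35.1 35.9 36.8]
79 863 [35.1 35.9 36.7]
85 871 [35.1 35.9 36.8]
91 666 [ 1.1 35.8 36.7]
97 269 [0.1 0.4 1.1]
```

View pics/w8.png

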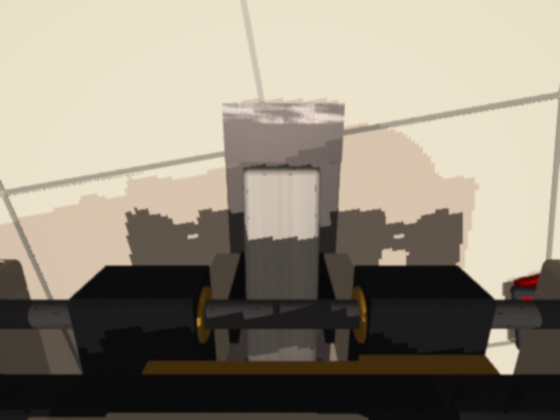

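Request:
apply_moves(
  motion=[
    [[-0.2,0.03,0.3],0],
    [[-0.2,0.03,1],0],
    [[-0.2,0.03,2],0],
    [[-0.2,0.03,4],0],
    [[-0.2,0.03,6],0],
    [[-0.2,0.03,8.5],0],
    [[-0.2,0.03,11],0],
    [[-0.2,0.03,13],0],
    [[-0.2,0.03,14],0],
    [[-0.2,0.03,14],0],
  ],
)

```text
clock: 13.55
tool_pos: [0.486, -0.1452, 0.1597]
orientation: [-179.8, 0.0, -99.9]
force: [-1.0, -0.0, -1.5]
opening: 0.0358
```

Request:
apply_moves(
  motion=[
    [[0.3,2,0],1],
    [[0.8,5.5,0],2],
    [[1.3,9.5,0],4],
    [[2,13.5,0],6],
    [[2.6,17.5,0],8],
    [[3.3,21.5,0],9],
    [[3.9,25.5,0],10],
    [[4.4,29.5,0],10.2],
    [[4.8,32.5,0],10.2],
    [[4.9,34.2,0],10.2],
  ],
)

```text
clock: 14.55
tool_pos: [0.5338, 0.1988, 0.1564]
orientation: [179.9, -0.1, -89.6]
force: [-0.2, -1.2, -1.2]
opening: 0.0355
```

Request:
apply_moves(
  motion=[
    [[0,0,0],0],
    [[0,0,0],0],
  ],
)

```text
clock: 14.75
tool_pos: [0.5335, 0.1964, 0.1569]
orientation: [179.9, -0.1, -89.6]
force: [-0.1, -0.3, -0.3]
opening: 0.0357
```

```bash
python3 look.py wrist w9;python3 look.py scene s9
```

```text
14.75 [0.53346657 0.19636293 0.1569402 ] [ 1.79905248e+02 -6.20664372e-02 -8.96416881e+01] [-0.14328511 -0.30697701 -0.25547333] 0.03567327327201499
14.8 [0.53355091 0.19593355 0.15722079] [ 1.79923607e+02 -4.90616398e-02 -8.96801096e+01] [-0.36103842  0.3604087  -1.08344484] 0.035790396723156155
```

View pics/w9.png

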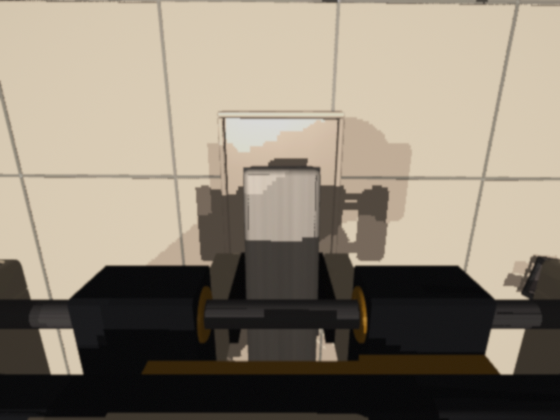

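View pics/s9.png

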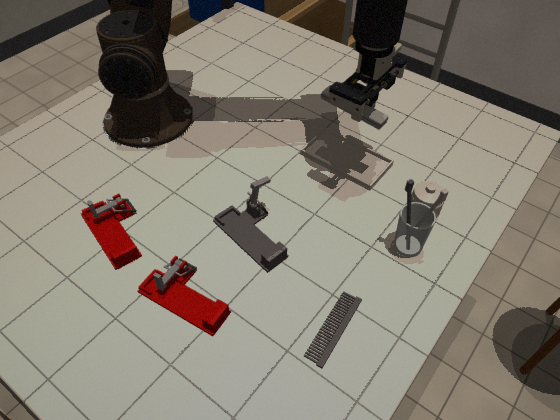

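```bash
python3 - <<'E'
import pickle
from h import *
p,d,m=pickle.load(open('pics/w9.pkl','rb'))
C=cloud(d,m)[100:260,200:360].reshape(-1,3)
k=(C[:,2]>.012)&(C[:,2]<.02);Q=C[k]
f=Q[Q[:,0]>np.percentile(Q[:,0],99.5)-.01];print('far wall x',np.percentile(f[:,0],[1,50,99]),'y',f[:,1].min(),f[:,1].max())
s=Q[(Q[:,0]<.58)];L=s[s[:,1]>.197];Rr=s[s[:,1]<.197]
for w in(L,Rr):
    print(len(w),np.polyfit(w[:,0],w[:,1],1)[0],np.percentile(w[:,1],[1,50,99]))
c=C[C[:,2]>.1];print('case y',np.percentile(c[:,1],[.5,50,99.5]),'x max',c[:,0].max(), 'z',np.percentile(c[:,2],[1,99]), 'floor',np.median(C[(C[:,2]<.01)&(np.abs(C[:,1]-.197)<.04)][:,2]))
for a in np.arange(.45,.60,.01):
    k=(abs(c[:,0]-a)<.005)&(abs(c[:,1]-.197)<.012)
    if k.sum()>10:print(round(a,2),np.median(c[k,2]))
E
```

```text
far wall x [0.60102257 0.60749019 0.61030128] y 0.14236591353197417 0.254282469208535
597 0.001956829055662974 [0.24906635 0.25123082 0.25416386]
601 0.0018171884588320485 [0.14234261 0.14530791 0.14741335]
case y [0.16649393 0.19768324 0.22813764] x max 0.6161686220392694 z [0.15818317 0.31488231] floor 0.004765221802383313
0.55 0.17126602189484064
0.56 0.17042698333211592
0.57 0.16961821448501094
0.58 0.1687175516774564
0.59 0.1671146241480702
```

Request:
apply_moves(
  motion=[
    [[0,0.15,-3],0],
    [[0,0.15,-6],0],
    [[0,0.15,-8.5],0],
    [[0,0.15,-10.5],0],
    [[0,0.15,-12],0],
    [[0,0.15,-13],0],
    [[0,0.15,-13.6],0],
    [[0,0.15,-13.9],0],
    [[0,0.15,-13.9],0],
  ],
)

```text
clock: 15.75
tool_pos: [0.5343, 0.1982, 0.0191]
orientation: [-180.0, 0.0, -89.7]
force: [-0.4, 0.3, -0.4]
opening: 0.0358
```

Request:
apply_moves(
  motion=[
    [[0,0,-0.1],0],
    [[0,0,-0.2],0],
    [[0,0,-0.3],0],
    [[0,0,-0.4],0],
    [[0,0,-0.5],0],
    [[0,0,-0.6],0],
    [[0,0,-0.7],0],
    [[0,0,-0.75],0],
    [[0,0,-0.75],0],
  ],
)

```text
clock: 16.65
tool_pos: [0.5337, 0.1983, 0.0117]
orientation: [180.0, -0.0, -89.7]
force: [-3.3, -0.5, 5.1]
opening: 0.0359
```

```bash
python3 look.py wrist w10;python3 - <<'E'
import pickle
from h import *
p,d,m=pickle.load(open('pics/w10.pkl','rb'))
c=cloud(d,m).reshape(-1,3)
for a in np.arange(.47,.61,.01):
    k=(abs(c[:,0]-a)<.005)&(abs(c[:,1]-.197)<.012)&(c[:,2]<.05)
    if k.sum()>10:print(round(a,2),np.median(c[k,2]))
E
```

```text
16.65 [0.53373472 0.19831616 0.01171517] [ 1.79976328e+02 -7.08877406e-03 -8.96509457e+01] [-3.32884739 -0.52849945  5.09322157] 0.035886755028572345
0.49 0.029665843208762976
0.5 0.02925311490560982
0.51 0.029010807587754803
0.52 0.0275241404391543
0.53 0.02774869369986091
0.54 0.02725775991377509
0.55 0.02674627730200821
0.56 0.026249313953363274
0.57 0.025717311813358693
0.58 0.025182942019263382
0.59 0.005816647862074073
0.6 0.004895024103304391
0.61 0.014344502682549831
```

Request:
apply_moves(
  motion=[
    [[0,0,-0.05],0],
    [[0,0,-0.1],0],
    [[0,0,-0.15],0],
    [[0,0,-0.2],0],
    [[0,0,-0.25],0],
    [[0,0,-0.25],0],
  ],
)

```text
clock: 17.3
tool_pos: [0.5337, 0.1983, 0.0092]
orientation: [180.0, -0.0, -89.7]
force: [-4.5, 0.8, 6.3]
opening: 0.0357
```

```bash
python3 look.py wrist w11;python3 - <<'E'
import pickle
from h import *
p,d,m=pickle.load(open('pics/w11.pkl','rb'))
c=cloud(d,m).reshape(-1,3)
for a in np.arange(.47,.61,.01):
    k=(abs(c[:,0]-a)<.005)&(abs(c[:,1]-.197)<.012)&(c[:,2]<.05)
    if k.sum()>10:print(round(a,2),np.median(c[k,2]))
E
```

```text
17.3 [0.53368311 0.19828774 0.00924889] [ 1.79972417e+02 -9.43025532e-03 -8.96507284e+01] [-4.53790162  0.82777889  6.33500916] 0.03571451524271363
0.49 0.025540633073031255
0.5 0.025518708803058843
0.51 0.02564845769423768
0.52 0.024872596435648917
0.53 0.02529577577625415
0.54 0.025215826133204444
0.55 0.02515484412329727
0.56 0.02509239682599454
0.57 0.02501875488817859
0.58 0.024960619721450444
0.59 0.006404904777834494
0.6 0.004942994296223066
0.61 0.01435010177048493
```

Flat on the floor (top at 25 mm everywhere). Releasing.

Request:
apply_moves(
  motion=[
    [[0,0,0],0],
    [[0,0,0],0],
    [[0,0,0],0],
    [[0,0,0],0],
    [[0,0,1],0],
    [[0,0,3],0],
    [[0,0,7],0],
    [[0,0,12],0],
    [[0,0,17],0],
    [[0,0,19],0],
  ],
  hand=4.8,
)

```text
clock: 18.35
tool_pos: [0.5361, 0.1992, 0.2055]
orientation: [-179.6, 0.2, -89.6]
force: [1.3, 0.2, -0.2]
opening: 0.0482
```

Request:
apply_moves(
  motion=[
    [[-1,-3,0],-8.5],
    [[-2,-6,0],-17],
    [[-3,-9,0],-25.5],
    [[-4,-12,0],-34],
    [[-5,-15,0],-42.5],
    [[-6,-18,0],-51],
    [[-7,-20,0],-59.5],
    [[-8,-22,0],-68],
    [[-8.4,-24,0],-76.5],
    [[-8.4,-25,0],-85],
  ],
  hand=4,
)

```text
clock: 19.35
tool_pos: [0.4494, -0.0529, 0.1999]
orientation: [180.0, 0.1, -175.1]
force: [-0.0, -0.0, 0.2]
opening: 0.04
```

Request:
apply_moves(
  motion=[
    [[0,0,0],-8],
    [[0,0,0],-15.3],
    [[0,0,0],-15.3],
    [[0,0,0],-15.3],
  ],
)

```text
clock: 19.75
tool_pos: [0.4501, -0.0517, 0.1994]
orientation: [180.0, 0.0, 170.3]
force: [0.2, 0.0, 0.6]
opening: 0.0403
```

```bash
python3 look.py scene s12; python3 look.py wrist w12;python3 - <<'E'
import pickle
from h import *
P=(.4782,-.1437,np.radians(-9.93))
from fit import loc
for n in('s12','w12'):
    p,d,m=pickle.load(open(f'pics/{n}.pkl','rb'));C=cloud(d,m).reshape(-1,3);C=C[d.ravel()>0];l=loc(C,P)
    k=(np.abs(l[:,0]+45)<20)&(l[:,1]>30)&(l[:,1]<110)&(C[:,2]>.075)&(C[:,2]<.11);q=np.c_[l[k],C[k,2]*1000]
    print(n,k.sum());
    if k.sum():print(np.percentile(q,[1,50,99],axis=0))
    if n=='s12':
        k=(np.abs(C[:,0]-.508)<.11)&(np.abs(C[:,1]-.198)<.06)&(C[:,2]>.0215)&(C[:,2]<.03);print('case',k.sum(),np.percentile(C[k],[1,50,99],axis=0))
E
```

```text
19.75 [ 0.45014943 -0.05169329  0.19943734] [1.79983016e+02 3.64031289e-02 1.70255485e+02] [0.18364457 0.02237928 0.64804296] 0.04027586550131998
19.8 [ 0.45012275 -0.05165694  0.19929979] [1.79988028e+02 2.51511577e-02 1.70243120e+02] [-0.0992223  -0.10638131  1.17507882] 0.0397206609137561
s12 170
[[-52.31013723  49.29622803  75.90805428]
 [-41.13705743  64.39156019  93.8848809 ]
 [-35.66379495  94.95536612 100.65387776]]
case 672 [[0.43211798 0.17878195 0.02182677]
 [0.51340682 0.19618503 0.02577174]
 [0.58802279 0.21638615 0.02946082]]
w12 943
[[-52.00568262  49.20341956  88.4765372 ]
 [-44.98728425  69.94630705  94.65720324]
 [-38.27887748  95.61928049  99.30107062]]
```

View pics/s12.png

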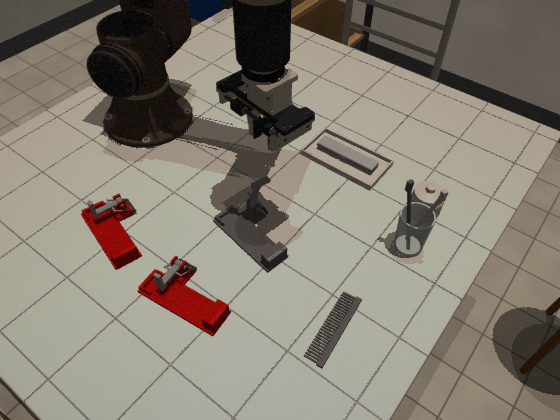

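View pics/w12.png

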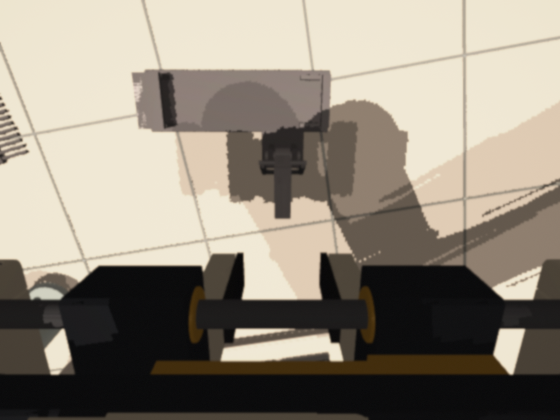

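Request:
apply_moves(
  motion=[
    [[-0.05,0,-4],0],
    [[-0.05,0,-8],0],
    [[-0.05,0,-11],0],
    [[-0.05,0,-12.3],0],
    [[-0.05,0,-12.8],0],
    [[-0.05,0,-12.8],0],
  ],
)

```text
clock: 20.45
tool_pos: [0.4496, -0.0517, 0.0707]
orientation: [-180.0, -0.1, 170.1]
force: [0.4, 0.3, -0.2]
opening: 0.0398
```

Request:
apply_moves(
  motion=[
    [[0,0,0],0],
    [[0,0,0],0],
    [[0,0,0],0],
    [[0,0,0],0],
    [[0,0,0],0],
    [[0,0,0],0],
  ],
  hand=0,
)

```text
clock: 21.05
tool_pos: [0.4498, -0.0515, 0.0714]
orientation: [180.0, 0.0, 170.0]
force: [-2.6, 1.9, 5.7]
opening: 0.0137
```

```bash
python3 - <<'E'
import numpy as np
a=np.radians(-9.93);r=np.hypot(58,24);b=np.arctan2(24,58)
f=lambda q:np.array([r*np.cos(b+q)*np.sin(a),-r*np.cos(b+q)*np.cos(a),r*np.sin(b+q)])/10
for s,e in((1.75,1.15),(1.15,.55),(.55,-.15)):
    print([[list(np.round(f(q)-f(s),2)),0] for q in np.linspace(s,e,10 if s<.6 else 9)[1:]])
E
```

```text
[[[np.float64(-0.07), np.float64(-0.4), np.float64(0.24)], 0], [[np.float64(-0.14), np.float64(-0.81), np.float64(0.45)], 0], [[np.float64(-0.22), np.float64(-1.24), np.float64(0.62)], 0], [[np.float64(-0.3), np.float64(-1.69), np.float64(0.77)], 0], [[np.float64(-0.37), np.float64(-2.14), np.float64(0.88)], 0], [[np.float64(-0.45), np.float64(-2.59), np.float64(0.95)], 0], [[np.float64(-0.54), np.float64(-3.06), np.float64(0.99)], 0], [[np.float64(-0.62), np.float64(-3.52), np.float64(1.0)], 0]]
[[[np.float64(-0.08), np.float64(-0.46), np.float64(-0.03)], 0], [[np.float64(-0.16), np.float64(-0.92), np.float64(-0.1)], 0], [[np.float64(-0.24), np.float64(-1.37), np.float64(-0.2)], 0], [[np.float64(-0.32), np.float64(-1.82), np.float64(-0.33)], 0], [[np.float64(-0.39), np.float64(-2.25), np.float64(-0.5)], 0], [[np.float64(-0.47), np.float64(-2.67), np.float64(-0.7)], 0], [[np.float64(-0.54), np.float64(-3.07), np.float64(-0.93)], 0], [[np.float64(-0.61), np.float64(-3.46), np.float64(-1.2)], 0]]
[[[np.float64(-0.07), np.float64(-0.38), np.float64(-0.3)], 0], [[np.float64(-0.13), np.float64(-0.73), np.float64(-0.63)], 0], [[np.float64(-0.19), np.float64(-1.06), np.float64(-0.99)], 0], [[np.float64(-0.24), np.float64(-1.36), np.float64(-1.37)], 0], [[np.float64(-0.28), np.float64(-1.62), np.float64(-1.78)], 0], [[np.float64(-0.33), np.float64(-1.86), np.float64(-2.2)], 0], [[np.float64(-0.36), np.float64(-2.06), np.float64(-2.65)], 0], [[np.float64(-0.39), np.float64(-2.23), np.float64(-3.1)], 0], [[np.float64(-0.41), np.float64(-2.37), np.float64(-3.57)], 0]]
```

Request:
apply_moves(
  motion=[
    [[-0.07,-0.4,0.24],0],
    [[-0.14,-0.81,0.45],0],
    [[-0.22,-1.24,0.62],0],
    [[-0.3,-1.69,0.77],0],
    [[-0.37,-2.14,0.88],0],
    [[-0.45,-2.59,0.95],0],
    [[-0.54,-3.06,0.99],0],
    [[-0.62,-3.52,1.0],0],
  ],
)

```text
clock: 21.85
tool_pos: [0.4438, -0.0861, 0.0813]
orientation: [179.9, 0.1, 170.0]
force: [-1.8, 7.5, 3.2]
opening: 0.0138
```

Request:
apply_moves(
  motion=[
    [[-0.08,-0.46,-0.03],0],
    [[-0.16,-0.92,-0.1],0],
    [[-0.24,-1.37,-0.2],0],
    [[-0.32,-1.82,-0.33],0],
    [[-0.39,-2.25,-0.5],0],
    [[-0.47,-2.67,-0.7],0],
    [[-0.54,-3.07,-0.93],0],
    [[-0.61,-3.46,-1.2],0],
  ],
)

```text
clock: 22.65
tool_pos: [0.4376, -0.1215, 0.0694]
orientation: [180.0, 0.1, 170.0]
force: [-2.3, 2.1, 6.0]
opening: 0.0139
```

Request:
apply_moves(
  motion=[
    [[-0.07,-0.38,-0.3],0],
    [[-0.13,-0.73,-0.63],0],
    [[-0.19,-1.06,-0.99],0],
    [[-0.24,-1.36,-1.37],0],
    [[-0.28,-1.62,-1.78],0],
    [[-0.33,-1.86,-2.2],0],
    [[-0.36,-2.06,-2.65],0],
    [[-0.39,-2.23,-3.1],0],
    [[-0.41,-2.37,-3.57],0],
    [[-0.41,-2.37,-3.57],0],
  ],
)

```text
clock: 23.65
tool_pos: [0.4333, -0.1454, 0.0327]
orientation: [-180.0, -0.0, 170.0]
force: [0.8, -2.3, -1.1]
opening: 0.0136
```

```bash
python3 look.py scene s13 160,300,180,320
```

```text
23.65 [ 0.43332529 -0.14540429  0.03271255] [-1.79986532e+02 -1.09880794e-02  1.70035592e+02] [ 0.78684549 -2.32352381 -1.13781892] 0.013622874389102967
```

View pics/s13.png

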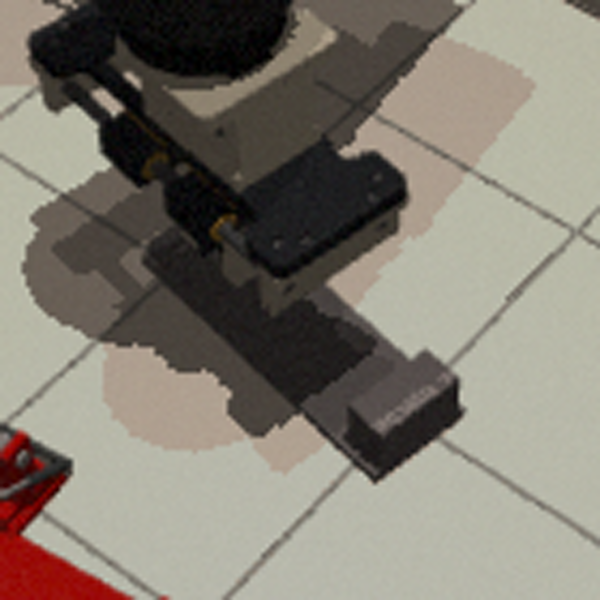

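Down. Releasing, rising, and stepping aside for a check.

Request:
apply_moves(
  motion=[
    [[0,0,0],0],
    [[0,0,0],0],
    [[0,0,0],0],
    [[0,0,0],0],
    [[0,0,1.5],0],
    [[0,0,4],0],
    [[0,0,8],0],
    [[0,0,12],0],
    [[0,0,16],0],
    [[0,0,17],0],
  ],
  hand=4,
)

```text
clock: 24.7
tool_pos: [0.4354, -0.1453, 0.2079]
orientation: [179.9, 0.4, 170.1]
force: [0.6, -0.5, -0.3]
opening: 0.0405
```

Request:
apply_moves(
  motion=[
    [[0,4,0],0],
    [[0,8,0],0],
    [[0,8,0],0],
    [[0,8,0],0],
  ],
)

```text
clock: 25.1
tool_pos: [0.4331, -0.0644, 0.203]
orientation: [180.0, -0.0, 170.2]
force: [1.0, -1.2, -0.2]
opening: 0.04
```

```bash
python3 look.py scene s14; python3 look.py wrist w14; python3 - <<'E'
import pickle
from h import *
from fit import loc
P=(.4782,-.1437,np.radians(-9.93))
for n in('s14','w14'):
    p,d,m=pickle.load(open(f'pics/{n}.pkl','rb'));C=cloud(d,m).reshape(-1,3);C=C[d.ravel()>0];l=loc(C,P)
    k=(np.abs(l[:,0]+45)<6)&(l[:,1]>-25)&(l[:,1]<30)&(C[:,2]>.015)&(C[:,2]<.11);q=np.c_[l[k],C[k,2]*1000]
    print(n,k.sum())
    for y in range(-20,30,5):
        s=q[abs(q[:,1]-y)<2.5]
        if len(s)>3:print(y,np.percentile(s[:,2],[5,50,95]))
E
```

```text
25.1 [ 0.43305318 -0.06438303  0.20303133] [ 1.79995763e+02 -1.14829336e-02  1.70181810e+02] [ 0.96095963 -1.23649001 -0.18344658] 0.040027527669011055
25.15 [ 0.4330174  -0.06504348  0.20297117] [-1.79991943e+02 -2.50994038e-02  1.70108912e+02] [ 0.15881122 -0.22818881 -1.16856436] 0.04022236719214343
s14 114
-15 [38.43498352 55.14230965 64.19777049]
-10 [21.40568137 34.60892958 64.57310288]
0 [30.42970015 32.15693316 33.84623336]
5 [28.06917118 31.90872379 35.74363975]
10 [31.38112812 33.49299318 34.65121572]
15 [31.6100944  33.34058264 37.51103317]
20 [32.1851925  33.67551603 37.83748821]
25 [32.92121616 36.39378684 38.73489031]
w14 624
-15 [61.37084507 62.33442615 63.66080612]
-10 [54.72131459 62.52496367 64.12700182]
-5 [29.96237602 34.69672524 48.81095277]
0 [30.11694309 31.37989122 32.5949292 ]
5 [30.91378272 32.26280247 33.46764523]
10 [31.72645464 32.78800709 34.17181571]
15 [32.34125866 33.65295092 34.66873248]
20 [32.90593053 34.40879437 35.91647328]
25 [33.94175837 35.01612845 36.63017223]
```

View pics/s14.png

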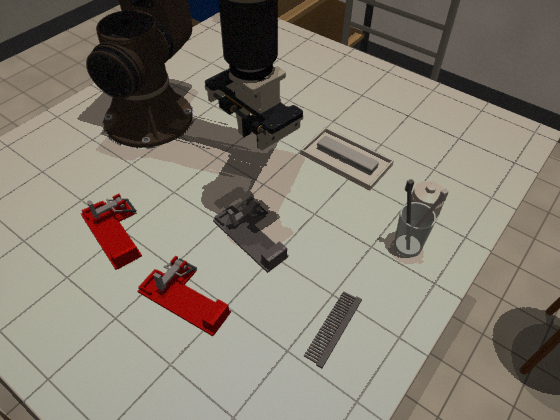

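View pics/w14.png

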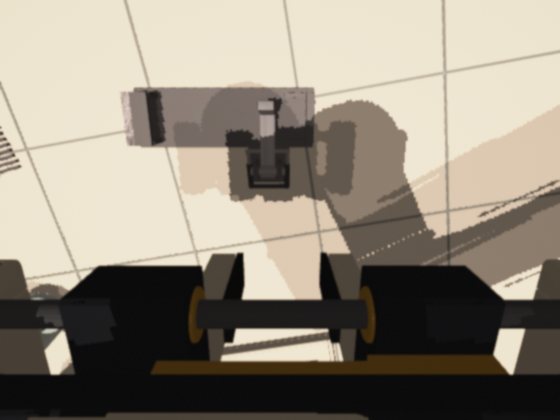

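```bash
python3 -c "
from plant import ctrl
print(ctrl.close_job())"
```

```text
the job is handed in; nothing more can be done
None
```

The job is done in the order asked and was handed in at about 25 s, well under the 64 s limit.

1. **Finger up:** I pinched the tab of the grey holder's finger and swung it over to its upper stop. It stayed up after I let go, with the case still in place.
2. **Case out:** I gripped the case by its long sides and lifted until it tipped against the hood. Its near end then stood about 8 mm above the stop, so I drew it out about 16 mm and carried it to the tray. I pressed it level there before letting go.
3. **Finger down:** I pinched the tab again and guided the finger back down onto the empty holder.

- **Finger:** in the last pictures its slope is about 0.146, which matches its lower stop at -0.15 rad.
- **Case:** it measured flat to within about 0.7 mm just before release. It lay inside the tray walls in the pictures taken afterwards.
- **Other things:** the cup, jar, comb and red look-alikes look unmoved, and the gripper was open and clear of everything.
- **Forces:** contact forces stayed below about 10 N in every reading I took.

No check failed. The first holder poses from the scene and top cameras were up to about 2 mm off the wrist camera's fit, so I used the wrist camera's.

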